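# Fit a thread spool on the winder axle and hold the snap ring open at its groove

### The arm

A 7-joint arm with a two-finger parallel gripper is mounted at the origin on the work surface. World frame = base frame: x ahead of the robot, y to its left, z up, the work surface at z = 0. Lengths are in m, angles in degrees, forces in N, time in s.
With the tool pointing down it reaches from about 0.425 to 0.875 m from the base axis. Payload 4.7 kg.
Tool frame: the origin (TCP) lies on the centre line of the jaws, within the pads' length; the fingertips stand 8 mm ahead of it and the grasp point (between the pads) lies 11 mm behind it; z points along the fingers, y is the direction in which the jaws open and shut (so a half turn about z gives the same grasp; the last joint's range is limited). The gripper opens to 87 mm and grips with 3 to 60 N. Pads are 19 mm wide; open, the fingers measure 117 mm over their backs; the gripper's body (75 mm by 190 mm) begins 51 mm behind the grasp point.
Start: joints at [-65.77, 18.392, -4.016, 83.108, 1.295, 78.541, -3.26], TCP at [0.258, 0.596, 0.231] pointing down, gripper open.
Joint ranges: [-163.93, 163.93], [-17.29, 119.83], [-79.2, 71.16], [3.27, 140.29], [-89.18, 269.18], [5.43, 117.66], [-154.24, 154.24]. Speed limits (degrees/s): [147.25, 147.25, 180, 180, 180, 180, 180].

### API

Orientations are given as [roll, pitch, yaw] about the fixed x, y, z axes, in that order (R = Rz(yaw) Ry(pitch) Rx(roll)).
In Python, from cell import env gives the robot as it stands. The module is installed in compiled form; this text tells all that it offers.
- The arm moves only by the tool move_arm, never from a script. Its argument "steps" is a list of rows, each a list of 2 entries, a list of its own where there are three numbers: the shift along the tool's x, y, z in m, then the turn about the tool's z in rad. A call has 1 to 20 rows; each row is the pose to reach, as a shift and turn from the pose commanded when the call began, along the tool's axes at that moment; what a row does not reach only later rows make up. A row lasts 1/8 s, in which the tool goes at most 62.5 mm and 10.7 degrees, less where a joint would pass 70% of its speed; a pose out of reach is approached as far as the arm can. A call with a gripper value outside its range is refused whole. "hand" is the closure, from -1 (fully open) to 1 (shut), set as the call begins (left out, the last holds). The fingers move at their own pace and stop on an object; "squeeze" is the grip in N (left out, the last holds). Time passes only in rows, so rows that repeat a pose let the fingers close. It gives the time, the measured TCP pose, the force and the opening at its end, in the units of the state.
- env.get_obs(): the state, without advancing time (a new reading comes with each control period).
- env.read_camera(name): name is "scene" or "top" or "wrist"; returns (picture, depth): 420x560x3 uint8, red, green, blue; 420x560 float32, m along the optical axis (not along the pixel's ray), 0 where there is no reading.
- env.calibration(name): a dict with "intrinsics" (3x3 intrinsics, pixels), "position" and "orientation" of the camera in the world; the wrist camera has in their place "mount" (4x4, takes a point from camera to tool coordinates, whose origin is the TCP and whose axes are the flange's). Camera axes: x right, y up, looking along -z (the intrinsics and any distortion apply to the point x, -y, -z); pixel columns grow to the right and rows downward; lengths in m; the calibration is good to about 2 mm. A picture is of the moment at which its call begins: read the wrist's pose just before it. calibration takes no time and is no camera call.
- env.sign_off(): hands the job in, once; it reports no verdict.
Trained networks look in the newest picture that a camera, given by its name, has taken for a name from the list of things; names that differ only in an ending like _2 or _b are one class to them, and where a whole thing is asked for, a point or a joint stands for the part that bears it (a point fixed in the world has none). Each returns a list of dicts, best first, with "conf" (0 to 1); they miss things now and then, are a little off and sometimes report something else, mostly with a low value. They report only what shows in the picture. A call takes as long as a camera call. They do not tell look-alikes from the thing itself.
- env.cut_out(camera, query): "region" (420x560 bool, what is visible of it) and "uv" ([column, row] in pixels, amid what is visible of it).
The state is a dict: "time_s": time; "qpos": joint angles; "joint_velocities": joint speeds; "effort": joint torques, N m; "tool_pos": TCP position; "tool_rot": TCP orientation; "force": force on the tool from outside, world axes, zero at the start; "wrist_torque": the same for the moment, N m; "grip_width": finger opening in m.
Only numpy, scipy, OpenCV 4.12 (cv2) and the standard library are available. Lean on these libraries where they do the work, as an engineer would, in place of code of your own. Each camera call takes 0.05 s, during which the arm holds its last target. There are 200 camera calls.

### The job

Slide the thread spool up off its wooden spindle, put it on the steel axle stub of the winder, fully home and upright, and let it go. Then take the snap ring pliers by the handles, squeeze them to the stop so that the ring on their tips spreads, and gently lower the level, spread ring over the end of the stub to the groove just above the spool. Finish while still holding the pliers squeezed, with the ring around the stub level with the groove; do not force the ring, and do not disturb the jar, the wooden slicker or the scriber lying nearby.

Things in the scene. Friction and masses are not known exactly. Their poses are not given: they have to be found in the camera images.
- spool: Spool of pale beige thread with cardboard end faces, outside 56 mm across, 40 mm high, bore 30 mm right through, 0.08 to 0.16 kg, upright. Origin at its centre, half-way up; z is its axis (up). It starts on the wooden spindle, its underside 6 mm above the table. Grip it anywhere across its round side; at 25 N it does not slip
- spindle_top (a point): Top centre of the fixed upright wooden spindle (16 mm thick, on a wooden disc 80 mm across and 6 mm thick). It lies 54 mm above the table and 8 mm above the top of the spool that stands on it
- groove (a point): Point on the axis of the winder's upright steel axle stub (26 mm thick), at the middle of the dark 6 mm wide groove round it, 59.5 mm above the table. Above the groove the stub keeps its full thickness to 10 mm above this point, then tapers to its end (16 mm across) 17 mm above this point. The top of a fully home spool is 3.5 mm below this point
- seat (a point): Same axis, on top of the aluminium collar (40 mm across) on which the spool's underside rests when fully home, 16 mm above the table. The spool's centre is then 20 mm above this point
- winder: The fixed grey winder: origin on the stub's axis at table height. Round foot 90 mm across, 8 mm thick. Along its x axis, from 65 to 100 mm from the stub's axis, stands its grey box, 60 mm wide and 34 mm high
- pliers: Snap ring pliers, dark steel, black handles, 0.16 kg, lying level on the rest. Origin midway between the handles where they are gripped, at their mid-height (42 mm above the table at the start). x points along the pliers to the ring, y to the left handle, z up. Handles are 16 mm high and run from 52 mm behind the origin to 32 mm ahead; pivot 55 mm ahead, nose bent down to the ring
- handle_left (a joint): Squeeze of the left handle (the right one mirrors it), rad: 0 relaxed, outer faces 55 mm apart at the pliers' origin (70 mm at the rear ends); 0.153 at the stop, faces parallel and 38 mm apart, ring fully spread. Pads press the outer faces, closing along the pliers' y: 8 N reaches the stop, 20 to 40 N holds well and cannot overstretch the ring. Springs open when let go
- ring_center (a point): Centre of the opening of the spread snap ring, at mid-thickness: 120 mm ahead of and 26 mm below the pliers' origin, same axes. The steel C ring, 3 mm thick and wide, opens towards the pliers, its eyes captive on their tips. Relaxed (24 mm) it is too narrow for the stub; fully spread it clears it by 2.4 mm all round. It reaches 23 mm sideways and 19 mm ahead of this point
- rest: Fixed wooden rest under the pliers, origin at table height below the pliers' origin, x along them. Base 125 by 85 mm, 8 mm thick; two cross bars 12 mm thick and 34 mm high, 44 mm behind and 54 mm ahead of its origin, carry the pliers
- jar: Amber glass jar with a pale metal lid, 52 mm across, 55 mm high, origin at the centre of its underside. Bystander
- slicker: Turned dark wooden edge slicker standing upright, 34 mm across, 52 mm high, origin at the centre of its underside. Bystander
- scriber: Scriber with a yellow handle lying on the table, 140 mm long, 14 mm thick, x along it to the point; origin on its underside near the middle. Bystander
Things that resemble listed ones, but are neither listed nor needed, are in the scene too. Leave any orange or yellow look-alike of the winder alone.

How it is judged (in metres and radians):
On the way, in this order (a step that is already met when the one before it is completed fails the run):
1. the spool is fully home on the stub, upright and let go (horizontal distance between spool and groove below 0.005 m and z of spool in the frame of seat between 0.0165 and 0.0235 m and angle between spool's own z axis and vertical below 0.1 rad and contact force between the fingers and spool below 0.3 N), for 0.2 s.
2. the ring, spread, is over the end of the stub (value of joint handle_left above 0.125 rad and horizontal distance between ring_center and groove below 0.012 m and z of ring_center in the frame of groove above 0.014 m), for 0.05 s.
At the end, for the whole second after the job is handed in: Spool upright on the collar (5 mm of the axis, 3.5 mm in height). Fingers hold the pliers still, level (0.1 rad) and squeezed (joint over 0.125, force over 3 N), ring centre within 6 mm of the stub axis, 3 mm above to 3.5 mm below mid-groove, pressing the spool under 10 N (horizontal distance between spool and groove below 0.005 m and z of spool in the frame of seat between 0.0165 and 0.0235 m and angle between each of spool, pliers's own z axis and vertical below 0.1 rad and value of joint handle_left above 0.125 rad and horizontal distance between ring_center and groove below 0.006 m and z of ring_center in the frame of groove between -0.0035 and 0.003 m and contact force between the fingers and pliers above 3 N and contact force between pliers and spool below 10 N and linear speed of pliers below 0.02 m/s); the arm keeps its last pose, push and grip.
It fails at once if a bystander was pushed or tipped (distance of any of jar, slicker, scriber from where it was at the start of the episode above 0.03 m or angle between any of jar, slicker's own z axis and vertical above 0.3 rad).
It fails at once if the ring was forced down on the spool or the winder (contact force between pliers and spool above 30 N or contact force between pliers and winder above 30 N).
It also fails if it takes over 53 s, if anything falls off the work surface, if the arm or the gripper's body presses on something with over 40 N, if the wrist force passes 120 N, or if a joint passes its speed limit or range.

## Working session

There is one attempt and no reset: what is moved stays moved. The work goes in short steps, Python scripts to look and compute and a tool call to move; the robot and the scene stay as the last step left them, time stands still between calls to the robot, and variables do not carry over. Pictures are saved under pics/ and viewed, about 8 in all and at most 12, crops included, and the job is handed in when it is done.

Besides the shell and the picture viewer there is one more tool, called as a command line: name --argument value ..., lists and objects as JSON in quotes. move_arm: Moves the arm, as the interface text tells. Its arguments: {"type":"object","properties":{"steps":{"type":"array"},"hand":{"type":"number"},"squeeze":{"type":"number"}},"required":["steps"]}

```bash
mkdir -p pics; cat > h.py <<'E'
import numpy as np, cv2
from cell import env
from scipy.spatial.transform import Rotation as R
def pose():
    o=env.get_obs(); T=np.eye(4); T[:3,:3]=R.from_euler('xyz',o['tool_rot'],degrees=True).as_matrix(); T[:3,3]=o['tool_pos']; return T,o
def cam(n,T=None):
    c=env.calibration(n)
    K=np.array(c['intrinsics'])
    if 'mount' in c: M=T@np.array(c['mount'])
    else:
        M=np.eye(4); o=np.array(c['orientation'])
        M[:3,:3]=o if o.shape==(3,3) else R.from_euler('xyz',o,degrees=True).as_matrix()
        M[:3,3]=c['position']
    return K,M
def cloud(d,K,M):
    v,u=np.mgrid[:d.shape[0],:d.shape[1]]
    p=np.stack([(u-K[0,2])/K[0,0]*d,-(v-K[1,2])/K[1,1]*d,-d],-1)
    return p@M[:3,:3].T+M[:3,3]
def save(n,im): cv2.imwrite('pics/'+n,im[...,::-1])
E
python3 - <<'E'
from h import *
T,o=pose();print(o['tool_pos'],o['tool_rot'],o['grip_width'],o['time_s'],o['force'])
ims=[]
for n in ('scene','top'):
    c=env.calibration(n);print(n,c)
    im,d=env.read_camera(n);save(n+'1.png',im);K,M=cam(n);P=cloud(d,K,M)
    np.savez(n+'1.npz',im=im,d=d,P=P)
    for q in ('spool','spindle_top','groove','winder','pliers','ring_center','rest','jar','slicker','scriber'):
        try:
            for r in env.cut_out(n,q)[:3]:
                m=r['region']&(d>0);p=P[m]
                t=p[p[:,2]>p[:,2].max()-.006] if len(p) else p
                print(q,round(r['conf'],2),np.round(r['uv']),m.sum(),np.round(np.median(p,0),3),'top',np.round(t.mean(0),4))
        except Exception as e: print(q,e)
print(env.calibration('wrist'))
E
```

```text
[0.25822161 0.5959242  0.22947255] [-1.79892271e+02  5.63947658e-03  1.56579341e+02] 0.08698732230005715 0.0 [-0.25059757 -0.71522775 -0.41804493]
scene {'intrinsics': array([[526.05658266,   0.        , 283.81509044],
       [  0.        , 526.05658266, 207.04610146],
       [  0.        ,   0.        ,   1.        ]]), 'position': array([1.61945018, 0.17757846, 0.83178729]), 'orientation': array([56.71406331, -0.83586505, 98.27134982])}
spool 0.61 [379. 244.] 462 [0.535 0.275 0.035] top [0.5226 0.2819 0.0481]
spool 0.52 [152. 276.] 364 [ 0.72  -0.261  0.007] top [ 0.7192 -0.2612  0.0113]
spindle_top 0.63 [380. 254.] 287 [0.538 0.27  0.004] top [0.5221 0.2731 0.0512]
groove 0.88 [299. 260.] 1214 [0.596 0.079 0.015] top [0.5778 0.0807 0.0741]
groove 0.69 [391. 293.] 1471 [0.685 0.303 0.016] top [0.6661 0.3082 0.0745]
groove 0.57 [372. 189.] 765 [0.216 0.254 0.015] top [0.2051 0.2528 0.0762]
winder 0.81 [296. 257.] 1212 [0.596 0.078 0.016] top [0.5766 0.0801 0.0743]
winder 0.59 [368. 188.] 672 [0.222 0.254 0.017] top [0.209  0.2568 0.0727]
winder 0.58 [395. 293.] 1472 [0.686 0.303 0.0
[... 1737 characters left out ...]
 0.1729 0.0572]
slicker 0.52 [312. 102.] 211 [ 0.747 -0.065  0.043] top [ 0.7509 -0.065   0.0511]
scriber 0.67 [389. 120.] 269 [ 0.713 -0.26   0.011] top [ 0.7178 -0.2641  0.0173]
{'intrinsics': array([[360.52605489,   0.        , 278.37962401],
       [  0.        , 360.52605489, 214.77794307],
       [  0.        ,   0.        ,   1.        ]]), 'mount': array([[-4.31496066e-04,  9.64763880e-01,  2.63116836e-01,
         7.21019313e-02],
       [ 9.99999906e-01,  4.29272161e-04,  6.59393356e-05,
         2.65571224e-04],
       [-4.93328436e-05,  2.63116840e-01, -9.64763974e-01,
        -1.53264517e-01],
       [ 0.00000000e+00,  0.00000000e+00,  0.00000000e+00,
         1.00000000e+00]])}
```

```bash
python3 - <<'E'
import cv2
a=cv2.imread('pics/top1.png')[60:360,130:450];b=cv2.imread('pics/scene1.png')[160:330,120:440]
cv2.imwrite('pics/topc.png',cv2.resize(a,None,fx=2,fy=2,interpolation=2));cv2.imwrite('pics/scenec.png',cv2.resize(b,None,fx=2.5,fy=2.5,interpolation=2))
E
```

```text
(no output)
```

View pics/topc.png

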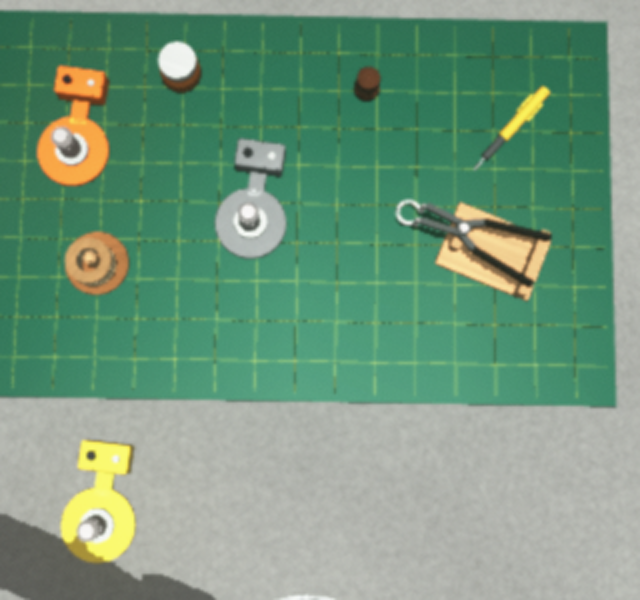

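View pics/scenec.png

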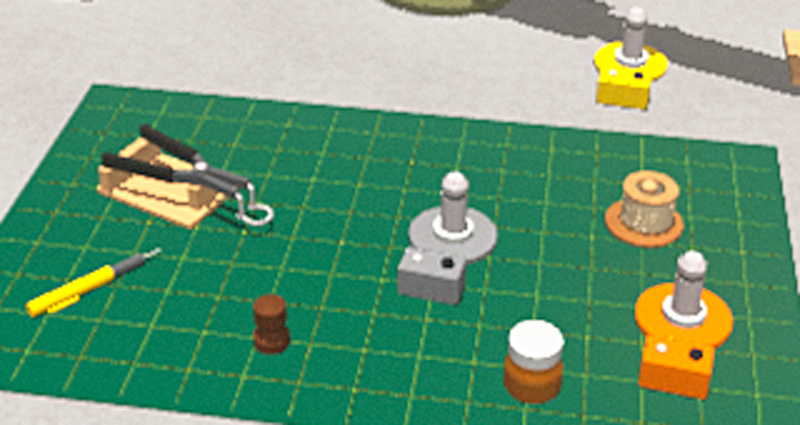

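The grey winder is at about (0.575, 0.080), the spool on its spindle at about (0.52, 0.27), and the pliers point roughly along +y. The orange and yellow winders are decoys. Next I move the wrist camera over the spool.

move_arm --steps '[[[-0.06,-0.03,0.0],0],[[-0.115,-0.06,0.01],0],[[-0.17,-0.088,0.015],0],[[-0.225,-0.117,0.02],0],[[-0.28,-0.146,0.03],0],[[-0.33,-0.172,0.03],0],[[-0.369,-0.193,0.03],0],[[-0.369,-0.193,0.03],0],[[-0.369,-0.193,0.03],0],[[-0.369,-0.193,0.03],0]]' --hand -1

```text
time_s: 2.35
tool_pos: [0.5192, 0.2745, 0.2006]
tool_rot: [180.0, -0.0, 156.7]
force: [0.1, -0.1, -0.0]
grip_width: 0.0873
```

```bash
cat > w.py <<'E'
from h import *
def look(name,qs):
    T,o=pose(); im,d=env.read_camera('wrist'); K,M=cam('wrist',T); P=cloud(d,K,M)
    save(name+'.png',im); np.savez(name+'.npz',im=im,d=d,P=P,T=T,M=M,K=K)
    print('tcp',o['tool_pos'].round(4),o['tool_rot'].round(2),'F',np.round(o['force'],2),'t',o['time_s'],'w',o['grip_width'])
    for q in qs:
        for r in env.cut_out('wrist',q)[:2]:
            np.save(f'{name}_{q}.npy',r['region'])
            m=r['region']&(d>0); p=P[m]; print(q,round(r['conf'],2),np.round(r['uv']),m.sum(),np.round(np.median(p,0),4))
    return im,d,P
def circ(xy):
    A=np.c_[2*xy,np.ones(len(xy))]
    for _ in range(6):
        s=np.linalg.lstsq(A,(xy**2).sum(1),rcond=None)[0]; r=np.sqrt(s[2]+s[0]**2+s[1]**2)
        e=abs(np.hypot(*(xy-s[:2]).T)-r); k=e<2.5*np.median(e)+1e-4; A=A[k]; xy=xy[k]
    return s[:2],r,len(xy)
E
python3 - <<'E'
from w import *
im,d,P=look('w_spool',['spool','spindle_top'])
K,M=cam('wrist',pose()[0])
q=P.reshape(-1,3)
near=np.hypot(q[:,0]-.52,q[:,1]-.272)<.06
h=np.histogram(q[near][:,2],bins=np.arange(-.01,.07,.003));print(list(zip(h[1].round(3),h[0])))
E
```

```text
tcp [0.5192 0.2745 0.2006] [ 1.7997e+02 -4.0000e-02  1.5675e+02] F [ 0.1  -0.12 -0.04] t 2.35 w 0.08734610720719846
spool 0.65 [284. 200.] 2774 [0.514  0.2759 0.045 ]
spindle_top 0.82 [273. 190.] 2342 [0.5117 0.2741 0.0053]
[(np.float64(-0.01), np.int64(0)), (np.float64(-0.007), np.int64(0)), (np.float64(-0.004), np.int64(372)), (np.float64(-0.001), np.int64(5720)), (np.float64(0.002), np.int64(899)), (np.float64(0.005), np.int64(1057)), (np.float64(0.008), np.int64(76)), (np.float64(0.011), np.int64(38)), (np.float64(0.014), np.int64(37)), (np.float64(0.017), np.int64(32)), (np.float64(0.02), np.int64(51)), (np.float64(0.023), np.int64(36)), (np.float64(0.026), np.int64(47)), (np.float64(0.029), np.int64(43)), (np.float64(0.032), np.int64(32)), (np.float64(0.035), np.int64(43)), (np.float64(0.038), np.int64(50)), (np.float64(0.041), np.int64(163)), (np.float64(0.044), np.int64(2102)), (np.float64(0.047), np.int64(41)), (np.float64(0.05), np.int64(181)), (np.float64(0.053), np.int64(66)), (np.float64(0.056), np.int64(0)), (np.float64(0.059), np.int64(0)), (np.float64(0.062), np.int64(0)), (np.float64(0.065), np.int64(0))]
```

View pics/w_spool.png

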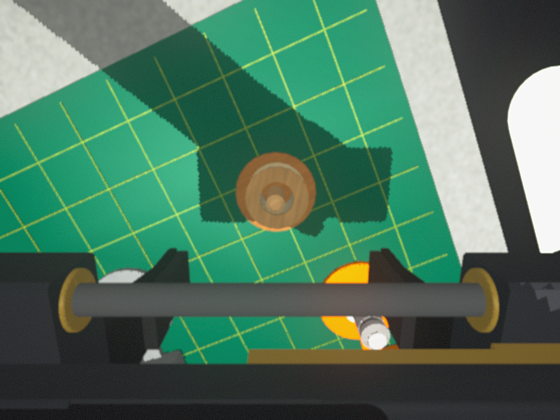

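The spool and its disc are centred at about (275, 192), with the gripper's fingers and crossbar across the lower part. Next I fit the top face.

```bash
cat >> w.py <<'E'
def disc(npz,c0,zlo,zhi,rad,zplane=None):
    """fit outer circle of the surface between zlo and zhi near c0; boundary pixels cast on plane"""
    f=np.load(npz); P=f['P'];m=((np.hypot(P[...,0]-c0[0],P[...,1]-c0[1])<rad)&(P[...,2]>zlo)&(P[...,2]<zhi)).astype(np.uint8)
    z=np.median(P[m>0][:,2]); zp=z if zplane is None else zplane
    n,l,s,_=cv2.connectedComponentsWithStats(m); m=(l==1+s[1:,4].argmax()).astype(np.uint8)
    c=max(cv2.findContours(m,0,cv2.CHAIN_APPROX_NONE)[0],key=len)[:,0,:].astype(float)
    K,M=f['K'],f['M']; ray=np.c_[(c[:,0]-K[0,2])/K[0,0],-(c[:,1]-K[1,2])/K[1,1],-np.ones(len(c))]@M[:3,:3].T
    q=M[:3,3]+ray*((zp-M[2,3])/ray[:,2])[:,None]
    return circ(q[:,:2]),z,m.sum()
E
python3 - <<'E'
from w import *
print('spool top',disc('w_spool.npz',(.519,.272),.042,.048,.04,.046))
print('spindle',disc('w_spool.npz',(.519,.272),.0495,.056,.03,.054))
print('disc',disc('w_spool.npz',(.519,.272),.0035,.0085,.05,.006))
E
```

```text
spool top ((array([0.51537964, 0.27475592]), np.float64(0.027359563248215917), 176), np.float64(0.045173693762729894), np.uint64(2247))
spindle ((array([0.5176229 , 0.27243443]), np.float64(0.007449354871426201), 47), np.float64(0.05222250756187782), np.uint64(254))
disc ((array([0.51798481, 0.2722607 ]), np.float64(0.038904757696764145), 214), np.float64(0.005151099671947074), np.uint64(1629))
```

move_arm --steps '[[[-0.035,-0.04,0.0],0],[[-0.07,-0.08,-0.02],0],[[-0.1,-0.12,-0.03],0],[[-0.128,-0.156,-0.03],0],[[-0.128,-0.156,-0.03],0],[[-0.128,-0.156,-0.03],0],[[-0.128,-0.156,-0.03],0]]'

```text
time_s: 3.38
tool_pos: [0.5753, 0.0809, 0.2304]
tool_rot: [180.0, -0.0, 156.8]
force: [-0.3, 0.7, -0.1]
grip_width: 0.0873
```

```bash
python3 - <<'E'
from w import *
im,d,P=look('w_wind',['groove','winder'])
c=(.576,.080)
for n,lo,hi,r,z in (('top',.073,.080,.03,.0765),('collar',.0125,.0185,.03,.016),('foot',.005,.0105,.055,.008)):
    try: print(n,disc('w_wind.npz',c,lo,hi,r,z))
    except Exception as e: print(n,e)
p=P[(np.hypot(P[...,0]-c[0],P[...,1]-c[1])<.11)&(P[...,2]>.028)&(P[...,2]<.038)];print('box',p[np.hypot(*(p[:,:2]-c).T)>.05].mean(0),len(p))
p=P[(np.hypot(P[...,0]-c[0],P[...,1]-c[1])<.02)]; print(np.percentile(p[:,2],[50,90,99]))
E
```

```text
tcp [0.5753 0.0809 0.2304] [ 1.7997e+02 -4.0000e-02  1.5677e+02] F [-0.27  0.69 -0.13] t 3.375 w 0.0873171767828117
groove 0.89 [513. 187.] 7930 [0.6608 0.2994 0.0092]
groove 0.61 [283. 197.] 8032 [0.5825 0.0785 0.0081]
winder 0.94 [284. 198.] 7961 [0.5828 0.0786 0.0081]
winder 0.73 [514. 186.] 8099 [0.6607 0.2993 0.0092]
top ((array([0.57190488, 0.0804156 ]), np.float64(0.00938339251554298), 61), np.float64(0.07542941668645298), np.uint64(380))
collar ((array([0.5725201 , 0.08028269]), np.float64(0.017454834366678527), 133), np.float64(0.01515282548477559), np.uint64(452))
foot ((array([0.57253549, 0.08025079]), np.float64(0.04400118663022013), 197), np.float64(0.007189308785579107), np.uint64(4375))
box [0.65257855 0.06998733 0.03330624] 1780
[0.06890415 0.07581316 0.07681462]
```

View pics/w_wind.png

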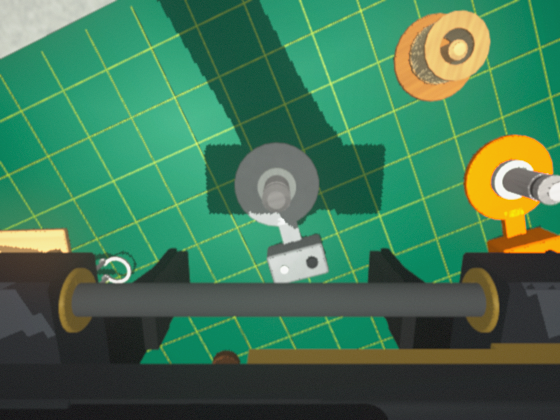

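The wrist fits put the winder axis at (0.5723, 0.0803). In this picture the stub is at about (277, 190). Next I grasp the spool.

move_arm --steps '[[[0.033,0.039,0.01],0],[[0.066,0.078,0.03],0],[[0.099,0.117,0.04],0],[[0.1315,0.1546,0.06],0],[[0.1315,0.1546,0.1],0],[[0.1315,0.1546,0.15],0],[[0.1315,0.1546,0.19],0],[[0.1315,0.1546,0.208],0],[[0.1315,0.1546,0.208],0],[[0.1315,0.1546,0.208],0]]'

```text
time_s: 4.78
tool_pos: [0.5179, 0.2736, 0.0244]
tool_rot: [179.8, 0.1, 156.6]
force: [-0.3, -0.2, 0.2]
grip_width: 0.087
```

move_arm --steps '[[[0,0,0],0],[[0,0,0],0],[[0,0,0],0],[[0,0,0],0],[[0,0,0],0],[[0,0,0],0]]' --hand 1 --squeeze 30

```text
time_s: 5.52
tool_pos: [0.5167, 0.273, 0.0228]
tool_rot: [180.0, 0.0, 156.6]
force: [-0.5, 0.7, 1.4]
grip_width: 0.0557
```

move_arm --steps '[[[0,0,-0.02],0],[[0,0,-0.05],0],[[0,0,-0.08],0],[[0,0,-0.11],0],[[0,0,-0.13],0],[[0,0,-0.13],0],[[0,0,-0.13],0],[[0,0,-0.13],0]]'

```text
time_s: 6.52
tool_pos: [0.5157, 0.2723, 0.151]
tool_rot: [-179.9, -0.1, 156.6]
force: [-0.1, -0.5, -2.4]
grip_width: 0.056
```

```bash
python3 - <<'E'
from w import *
im,d,P=look('w_held',['spool'])
T,o=pose(); t=T[:3,3]; zt=t[2]+.011+.0
print('zhist',np.percentile(P[(np.hypot(P[...,0]-t[0],P[...,1]-t[1])<.03)][:,2],[5,25,50,75,95]))
# expected top z = tcp + (46-22.8)mm
zt=t[2]+.0232
(c,r,n),z,k=disc('w_held.npz',t[:2],zt-.006,zt+.004,.035,zt)
print(c,r,n,z,k,'tool offs',T[:3,:3].T@np.r_[c-t[:2],0], 'spindle',disc('w_held.npz',(.518,.2723),.0495,.056,.02,.054))
print('disc',disc('w_held.npz',(.518,.2723),.0035,.0085,.05,.006))
E
```

```text
tcp [0.5157 0.2723 0.151 ] [-1.7987e+02 -8.0000e-02  1.5658e+02] F [-0.12 -0.5  -2.41] t 6.525 w 0.05602553485833582
spool 0.7 [278. 262.] 9832 [0.5013 0.2768 0.173 ]
zhist [0.00531026 0.17264582 0.18554658 0.24968866 0.25710198]
  return _methods._mean(a, axis=axis, dtype=dtype,
  ret = ret.dtype.type(ret / rcount)
Traceback (most recent call last):
  File "w.py", line 21, in disc
    n,l,s,_=cv2.connectedComponentsWithStats(m); m=(l==1+s[1:,4].argmax()).astype(np.uint8)
                                                         ~~~~~~~~~~~~~~^^
ValueError: attempt to get argmax of an empty sequence
```

View pics/w_held.png

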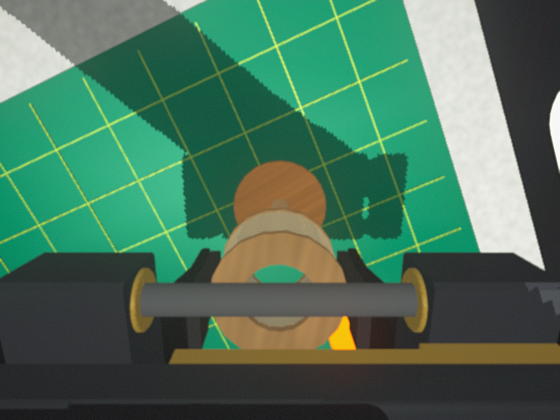

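```bash
python3 - <<'E'
from w import *
f=np.load('w_held.npz');T=f['T'];K,M,P=f['K'],f['M'],f['P'];t=T[:3,3];zt=.1735
m=((np.hypot(P[...,0]-t[0],P[...,1]-t[1])<.036)&(abs(P[...,2]-zt)<.005)).astype(np.uint8)
m[278:]=0
print(np.median(P[m>0],0), m.sum())
# upper-arc boundary: first mask row in each column (also lateral)
q=[]
for u in range(200,352):
    r=np.where(m[:,u])[0]
    if len(r) and 205<r[0]<272:
        q.append((u,r[0]-.5))
c=np.array(q); ray=np.c_[(c[:,0]-K[0,2])/K[0,0],-(c[:,1]-K[1,2])/K[1,1],-np.ones(len(c))]@M[:3,:3].T
X=(M[:3,3]+ray*((zt-M[2,3])/ray[:,2])[:,None])[:,:2]
C,r,n=circ(X);print(C,r,n,'tool',T[:3,:3].T@np.r_[C-t[:2],0])
# fixed radius fit
from scipy.optimize import least_squares
s=least_squares(lambda p:np.hypot(*(X-p).T)-.028,C,loss='soft_l1',f_scale=.0005);print(s.x,abs(s.fun).mean(),'tool',T[:3,:3].T@np.r_[s.x-t[:2],0])
m2=P[(abs(P[...,2]-.0055)<.003)&(np.hypot(P[...,0]-.518,P[...,1]-.272)<.05)];print(len(m2))
W=np.array([.5723,.0803]);R2=T[:3,:3].T
print('move tool axes for spool->winder',R2@np.r_[W-s.x,0],'if tcp',R2@np.r_[W-t[:2],0])
E
```

```text
[0.49643349 0.28180852 0.1732286 ] 4274
[0.51253176 0.27400993] 0.02695983184777637 127 tool [3.57639975e-03 3.28077304e-04 4.44113510e-06]
[0.51361972 0.27352624] 0.0002095721277477249 tool [2.38582463e-03 3.16645978e-04 2.74077962e-06]
3867
move tool axes for spool->winder [-0.13064457 -0.15398613  0.00016002] if tcp [-0.12825874 -0.15366949  0.00016276]
```

move_arm --steps '[[[-0.03,-0.035,0],0],[[-0.06,-0.07,0],0],[[-0.09,-0.105,0],0],[[-0.115,-0.135,0],0],[[-0.1306,-0.1538,0.02],0],[[-0.1306,-0.1538,0.03],0],[[-0.1306,-0.1538,0.03],0],[[-0.1306,-0.1538,0.03],0],[[-0.1306,-0.1538,0.03],0]]'

```text
time_s: 7.75
tool_pos: [0.5755, 0.0811, 0.1232]
tool_rot: [179.9, 0.0, 156.7]
force: [0.4, 0.4, -1.9]
grip_width: 0.0559
```

```bash
python3 - <<'E'
from h import *
T,o=pose();W=np.array([.5723,.0803,0]);off=T[:3,:3]@np.array([.0022,.0,0])
print(o['tool_pos'],o['tool_rot'],'remaining tool',T[:3,:3].T@(W-off-T[:3,3]))
E
```

```text
[0.57549966 0.08110228 0.12324217] [1.79940178e+02 4.50161328e-02 1.56687571e+02] remaining tool [ 0.00051777 -0.0021317   0.12323791]
```

move_arm --steps '[[[0.0005,-0.002,0.01],0],[[0.0005,-0.002,0.025],0],[[0.0005,-0.002,0.035],0],[[0.0005,-0.002,0.041],0],[[0.0005,-0.002,0.047],0],[[0.0005,-0.002,0.05],0],[[0.0005,-0.002,0.05],0],[[0.0005,-0.002,0.05],0]]'

```text
time_s: 8.75
tool_pos: [0.5742, 0.0782, 0.0729]
tool_rot: [180.0, 0.0, 156.6]
force: [-0.6, -1.1, -1.4]
grip_width: 0.0557
```

move_arm --steps '[[[0.0,0.0007,0.008],0],[[0.0,0.0007,0.016],0],[[0,0.0007,0.024],0],[[0,0.0007,0.032],0],[[0,0.0007,0.037],0],[[0,0.0007,0.039],0],[[0,0.0007,0.039],0],[[0,0.0007,0.039],0]]'

```text
time_s: 9.75
tool_pos: [0.5745, 0.0788, 0.0339]
tool_rot: [180.0, 0.0, 156.6]
force: [0.1, 0.1, -1.3]
grip_width: 0.056
```

move_arm --steps '[[[0,0,0.001],0],[[0,0,0.001],0]]'

```text
time_s: 10.0
tool_pos: [0.5746, 0.0788, 0.0329]
tool_rot: [180.0, 0.0, 156.6]
force: [0.5, 0.1, -1.1]
grip_width: 0.0558
```

move_arm --steps '[[[0,0,0],0],[[0,0,0],0],[[0,0,0],0],[[0,0,0],0],[[0,0,0],0]]' --hand -1

```text
time_s: 10.62
tool_pos: [0.5743, 0.0787, 0.0326]
tool_rot: [180.0, 0.0, 156.6]
force: [-0.4, -0.1, -1.0]
grip_width: 0.086
```

move_arm --steps '[[[0,0,-0.03],0],[[0,0,-0.07],0],[[0,0,-0.12],0],[[0,0,-0.165],0],[[0,0,-0.197],0],[[0,0,-0.197],0],[[0,0,-0.197],0],[[0,0,-0.197],0]]'

```text
time_s: 11.62
tool_pos: [0.5734, 0.0786, 0.2279]
tool_rot: [-179.9, -0.1, 156.6]
force: [-0.1, 0.1, -0.2]
grip_width: 0.0867
```

```bash
python3 - <<'E'
from w import *
im,d,P=look('w_home',['spool'])
c=(.5723,.0803)
for n,lo,hi,r,z in (('stub',.073,.080,.03,.0765),('spool',.050,.060,.032,.056),('foot',.005,.0105,.055,.008)):
    print(n,disc('w_home.npz',c,lo,hi,r,z))
q=P[(np.hypot(P[...,0]-c[0],P[...,1]-c[1])<.027)&(np.hypot(P[...,0]-c[0],P[...,1]-c[1])>.017)&(P[...,2]>.05)&(P[...,2]<.06)]
A=np.c_[q[:,:2]-c,np.ones(len(q))];print('plane tilt,z',np.linalg.lstsq(A,q[:,2],rcond=None)[0])
E
```

```text
tcp [0.5734 0.0786 0.2279] [-1.7990e+02 -1.3000e-01  1.5658e+02] F [-0.13  0.07 -0.2 ] t 11.625 w 0.08667213882353861
spool 0.66 [275. 178.] 2184 [0.5688 0.0819 0.0551]
stub ((array([0.57204542, 0.08032384]), np.float64(0.009297431656269893), 68), np.float64(0.07538362129078954), np.uint64(382))
spool ((array([0.57295979, 0.07986986]), np.float64(0.0273808632180844), 164), np.float64(0.05515951714765341), np.uint64(2040))
foot ((array([0.57574428, 0.0793227 ]), np.float64(0.04079458475552383), 430), np.float64(0.007118415296406777), np.uint64(2693))
plane tilt,z [ 0.0059809  -0.0036669   0.05515823]
```

View pics/w_home.png

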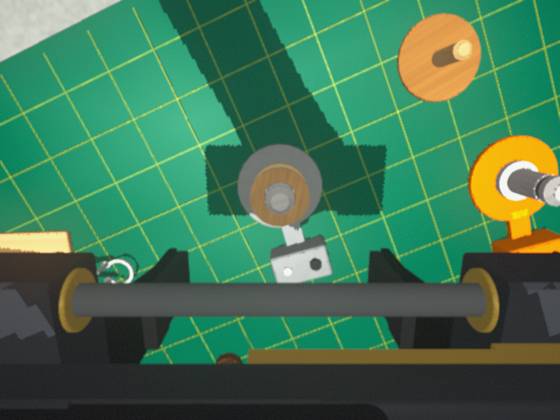

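The spool is home, upright and concentric with the stub; its tilt is about 0.007 rad. Next I go to the pliers.

move_arm --steps '[[[-0.01,-0.03,0],0.17],[[-0.02,-0.065,0],0.34],[[-0.03,-0.1,0],0.51],[[-0.04,-0.133,0],0.68],[[-0.05,-0.166,0],0.85],[[-0.06,-0.2,0],1.02],[[-0.07,-0.233,0],1.19],[[-0.08,-0.266,0],1.36],[[-0.09,-0.2956,0],1.511],[[-0.09,-0.2956,0],1.511],[[-0.09,-0.2956,0],1.511],[[-0.09,-0.2956,0],1.511]]'

```text
time_s: 13.22
tool_pos: [0.5398, -0.2266, 0.2292]
tool_rot: [-180.0, -0.0, 70.2]
force: [0.1, -0.3, -0.2]
grip_width: 0.0871
```

```bash
python3 - <<'E'
from w import *
im,d,P=look('w_pl',['pliers','rest','ring_center'])
E
```

```text
tcp [ 0.5398 -0.2266  0.2292] [-1.7997e+02 -4.0000e-02  7.0180e+01] F [ 0.12 -0.35 -0.25] t 13.225 w 0.08707986546334875
pliers 0.57 [286. 150.] 3002 [ 0.5648 -0.1895  0.0477]
rest 0.87 [280. 186.] 7489 [ 0.5408 -0.2266  0.0072]
rest 0.26 [286. 152.] 3286 [ 0.5643 -0.1916  0.0476]
ring_center 0.58 [287. 154.] 3572 [ 0.565  -0.1899  0.0473]
```

View pics/w_pl.png

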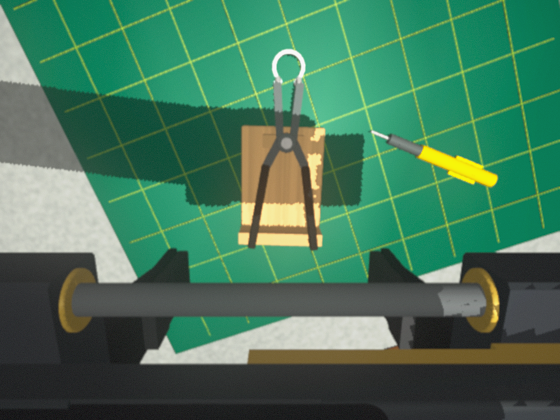

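Pliers in view: ring at about (289, 66), pivot (286, 144), handle ends (253, 245) and (314, 245). Next I work out their pose.

```bash
cat > pl.py <<'E'
from w import *
f=np.load('w_pl.npz');T=f['T'];P=f['P'];im=f['im'].astype(int)
Q=(P-T[:3,3])@T[:3,:3]; Q[...,2]=P[...,2]   # tool-frame x,y; world z
box=(Q[...,0]>-.09)&(Q[...,0]<.22)&(abs(Q[...,1])<.08)
g=Q[box]
h=g[(g[:,2]>.043)&(g[:,2]<.056)]
rows=[]
for x in np.arange(-.05,.06,.008):
    s=h[abs(h[:,0]-x)<.004]
    if len(s)>10: a,b=s[:,1].min(),s[:,1].max(); rows.append((x,a,b)); print('x%.3f n%d ymin%.4f ymax%.4f mid%.4f w%.4f z%.4f'%(x,len(s),a,b,(a+b)/2,b-a,np.median(s[:,2])))
print('handle rear x',h[:,0].min(),'front',h[:,0].max())
r=g[(g[:,0]>.1)&(g[:,2]>.008)&(g[:,2]<.026)];print('ring',len(r),r.min(0),r.max(0),np.median(r,0),circ(r[:,:2]))
b=g[(g[:,2]>.004)&(g[:,2]<.012)&(g[:,0]<.12)];print('base x',np.percentile(b[:,0],[1,99]),'y',np.percentile(b[:,1],[1,99]))
k=g[(g[:,2]>.029)&(g[:,2]<.037)];
for lo,hi in((-.1,-.02),(.02,.1)):
    s=k[(k[:,0]>lo)&(k[:,0]<hi)]; print('bar',len(s),np.percentile(s[:,0],[3,50,97]),np.percentile(s[:,1],[2,98]))
# rest yaw from base mask
s=b.astype(np.float32)[:,:2]*1000;print(cv2.minAreaRect(s))
E
python3 pl.py
```

```text
x-0.050 n113 ymin-0.0301 ymax0.0379 mid0.0039 w0.0680 z0.0487
x-0.042 n130 ymin-0.0301 ymax0.0377 mid0.0038 w0.0678 z0.0488
x-0.034 n128 ymin-0.0278 ymax0.0366 mid0.0044 w0.0644 z0.0488
x-0.026 n133 ymin-0.0267 ymax0.0354 mid0.0043 w0.0621 z0.0488
x-0.018 n138 ymin-0.0246 ymax0.0342 mid0.0048 w0.0588 z0.0488
x-0.010 n142 ymin-0.0235 ymax0.0329 mid0.0047 w0.0565 z0.0488
x-0.002 n142 ymin-0.0225 ymax0.0327 mid0.0051 w0.0552 z0.0488
x0.006 n140 ymin-0.0204 ymax0.0318 mid0.0057 w0.0522 z0.0488
x0.014 n153 ymin-0.0193 ymax0.0306 mid0.0056 w0.0499 z0.0489
x0.022 n141 ymin-0.0173 ymax0.0295 mid0.0061 w0.0468 z0.0487
x0.030 n171 ymin-0.0163 ymax0.0283 mid0.0060 w0.0447 z0.0474
x0.038 n188 ymin-0.0125 ymax0.0255 mid0.0065 w0.0380 z0.0471
x0.046 n256 ymin-0.0079 ymax0.0216 mid0.0069 w0.0295 z0.0486
x0.054 n199 ymin-0.0042 ymax0.0177 mid0.0068 w0.0219 z0.0487
handle rear x -0.053939098005540094 front 0.1025705884273365
ring 266 [ 0.10142486 -0.0051529   0.01202573] [0.13331807 0.02434064 0.02502942] [0.12269717 0.00998863 0.01648309] (array([0.11783331, 0.00931578]), np.float64(0.013822459833547384), 255)
base x [-0.04249322  0.0620331 ] y [-0.0383345  0.0451593]
bar 816 [-0.05422155 -0.04767269 -0.04181317] [-0.0393904  0.0424923]
bar 224 [0.04408341 0.05064724 0.05537365] [-0.01570788  0.0241683 ]
((10.012763977050781, 3.3470497131347656), (106.06034851074219, 84.78572082519531), 1.7486590147018433)
```

move_arm --steps '[[[-0.0015,0.0052,0.04],0.031],[[-0.0015,0.0052,0.09],0.031],[[-0.0015,0.0052,0.14],0.031],[[-0.0015,0.0052,0.18],0.031],[[-0.0015,0.0052,0.198],0.031],[[-0.0015,0.0052,0.198],0.031],[[-0.0015,0.0052,0.198],0.031],[[-0.0015,0.0052,0.198],0.031]]'

```text
time_s: 14.42
tool_pos: [0.545, -0.2319, 0.0334]
tool_rot: [179.8, -0.0, 68.2]
force: [0.1, -0.7, -0.4]
grip_width: 0.0872
```

move_arm --steps '[[[0,0,0],0],[[0,0,0],0],[[0,0,0],0],[[0,0,0],0],[[0,0,0],0],[[0,0,0],0],[[0,0,0],0],[[0,0,0],0]]' --hand 1 --squeeze 35

```text
time_s: 15.42
tool_pos: [0.5437, -0.2316, 0.0316]
tool_rot: [180.0, 0.0, 68.2]
force: [-0.9, -0.9, 0.2]
grip_width: 0.0358
```

```bash
python3 - <<'E'
from w import *
im,d,P=look('w_sq',['ring_center'])
T=pose()[0];Q=(P-T[:3,3])@T[:3,:3];Q[...,2]=P[...,2]
g=Q[(Q[...,0]>.06)&(Q[...,0]<.2)&(abs(Q[...,1])<.05)];r=g[(g[:,0]>.09)&(g[:,2]>.006)&(g[:,2]<.026)]
print(len(r),r.min(0),r.max(0),circ(r[:,:2]))
E
```

```text
tcp [ 0.5437 -0.2316  0.0316] [1.800e+02 1.000e-02 6.822e+01] F [-0.85 -0.94  0.17] t 15.425 w 0.03584360172281591
ring_center 0.92 [276. 156.] 14133 [ 0.5634 -0.1786  0.047 ]
342 [ 0.10926826 -0.02003482  0.01359051] [0.11901225 0.01847169 0.02534718] (array([ 0.11776658, -0.00084747]), np.float64(0.01722416583842776), 339)
```

View pics/w_sq.png

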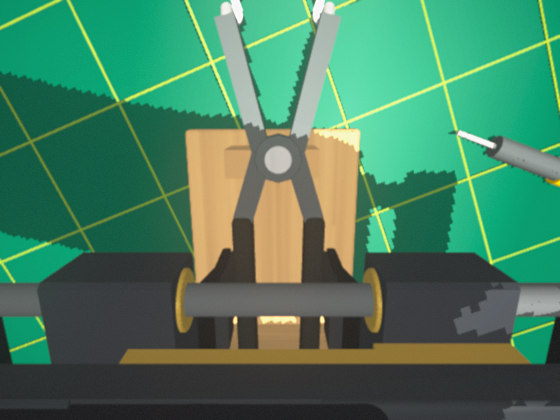

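The pliers are squeezed with faces parallel, pivot at (278, 159). The ring is just above the frame. I measure the pivot to locate the pliers' origin, then lift.

```bash
python3 - <<'E'
from w import *
for nm,uv in (('w_sq',(278,159)),('w_pl',(286,144))):
    f=np.load(nm+'.npz');im=f['im'];P=f['P'];T=f['T'];K,M=f['K'],f['M']
    g=im.astype(int).min(-1); w=40 if nm=='w_sq' else 14
    u,v=uv; sub=g[v-w:v+w,u-w:u+w]; 
    m=(sub>130).astype(np.uint8); n,l,s,c=cv2.connectedComponentsWithStats(m)
    i=l[w,w]; 
    if i==0: print(nm,'none',sub[w-3:w+3,w-3:w+3]); continue
    cu,cv_=c[i]+[u-w,v-w]; z=np.median(P[v-2:v+3,u-2:u+3,2])
    ray=M[:3,:3]@np.array([(cu-K[0,2])/K[0,0],-(cv_-K[1,2])/K[1,1],-1]); X=M[:3,3]+ray*((z-M[2,3])/ray[2])
    print(nm,cu,cv_,s[i],z,'tool',T[:3,:3].T@(X-T[:3,3]),X)
f=np.load('w_sq.npz');P=f['P'];T=f['T'];Q=(P-T[:3,3])@T[:3,:3];Q[...,2]=P[...,2]
b=Q[(Q[...,2]>.004)&(Q[...,2]<.012)&(abs(Q[...,1])<.03)&(Q[...,0]<.12)];print('base front',np.percentile(b[:,0],[97,99]))
k=Q[(Q[...,2]>.029)&(Q[...,2]<.037)&(abs(Q[...,1])<.03)&(Q[...,0]<.1)&(Q[...,0]>.03)];print('bar',np.percentile(k[:,0],[2,50,98]))
E
```

```text
w_sq 277.63344051446944 159.42604501607718 [ 26  27  28  28 622] 0.051190504151730376 tool [ 0.05654983 -0.0008298  -0.01962404] [ 0.56387099 -0.17880897  0.0511905 ]
w_pl 286.1609195402299 142.8735632183908 [ 9  8 11 11 87] 0.05128834991739811 tool [0.0492198  0.00688598 0.1779813 ] [ 0.5628772  -0.18247526  0.05128835]
base front [0.06471913 0.06565465]
bar [0.04718146 0.0538969  0.06552146]
```

move_arm --steps '[[[0,0,-0.01],0],[[0,0,-0.03],0],[[0,0,-0.06],0],[[0,0,-0.09],0],[[0,0,-0.12],0],[[0,0,-0.12],0],[[0,0,-0.12],0]]'

```text
time_s: 16.4
tool_pos: [0.5434, -0.231, 0.1514]
tool_rot: [-180.0, -0.0, 68.2]
force: [-0.9, 0.1, -1.1]
grip_width: 0.0357
```

move_arm --steps '[[[0.03,-0.015,0],0],[[0.06,-0.03,0],0],[[0.09,-0.045,0],0],[[0.12,-0.06,0],0],[[0.15,-0.075,0.01],0],[[0.17,-0.085,0.02],0],[[0.1783,-0.088,0.03],0],[[0.1783,-0.088,0.03],0],[[0.1783,-0.088,0.03],0],[[0.1783,-0.088,0.03],0]]'

```text
time_s: 17.65
tool_pos: [0.5284, -0.0345, 0.1219]
tool_rot: [180.0, -0.0, 68.1]
force: [-0.1, -1.2, -2.4]
grip_width: 0.0358
```

```bash
python3 - <<'E'
from w import *
im,d,P=look('w_hov',['ring_center'])
T,o=pose();Q=(P-T[:3,3])@T[:3,:3]
# handle/arm level: z along x, relative to tcp height (tool z negative = up)
for x in np.arange(-.02,.11,.01):
    s=Q[(abs(Q[...,0]-x)<.005)&(abs(Q[...,1])<.025)&(Q[...,2]>-.03)&(Q[...,2]<.03)]
    if len(s)>10: print('x%.2f n%d z %.4f ymid %.4f'%(x,len(s),np.median(s[:,2]),(s[:,1].min()+s[:,1].max())/2))
ring=(T@np.array([.1215,-.0008,.0156,1]))[:3]
print('ring pred',ring)
out=[]
for n in ('scene','top'):
    im,d=env.read_camera(n);save(n+'2.png',im);K,M=cam(n);np.savez(n+'2.npz',im=im,d=d,P=cloud(d,K,M))
    for X in (ring,[.5723,.0803,.0765]):
        p=M[:3,:3].T@(np.array(X)-M[:3,3]);u=K[0,0]*p[0]/-p[2]+K[0,2];v=-K[1,1]*p[1]/-p[2]+K[1,2];print(n,u,v)
    u,v=int(u),int(v);out.append(cv2.resize(im[v-40:v+40,u-40:u+40],(400,400),interpolation=cv2.INTER_CUBIC));print('crop origin',u-40,v-40)
save('hov.png',np.hstack(out))
E
```

```text
tcp [ 0.5284 -0.0345  0.1219] [179.95  -0.    68.12] F [-0.14 -1.22 -2.37] t 17.65 w 0.03577363883332396
ring_center 0.76 [277. 160.] 14019 [0.5483 0.0187 0.1372]
ring_center 0.51 [342.  32.] 9371 [0.6171 0.063  0.0319]
x-0.02 n831 z -0.0173 ymid -0.0003
x-0.01 n408 z -0.0175 ymid -0.0004
x0.00 n30 z -0.0085 ymid -0.0003
x0.01 n1852 z -0.0169 ymid 0.0000
x0.02 n1014 z -0.0172 ymid -0.0004
x0.03 n1085 z -0.0167 ymid -0.0005
x0.04 n1061 z -0.0154 ymid -0.0003
x0.05 n1461 z -0.0161 ymid -0.0005
x0.06 n1587 z -0.0171 ymid -0.0005
x0.07 n1143 z -0.0142 ymid -0.0006
x0.08 n1202 z -0.0142 ymid -0.0005
x0.09 n1260 z -0.0142 ymid -0.0006
x0.10 n1353 z -0.0141 ymid -0.0005
ring pred [0.57287666 0.07902699 0.10636169]
scene 301.3128605485171 219.7475293115984
scene 301.45558534433655 229.6594657208801
crop origin 261 189
top 253.4819762573877 162.7578516678757
top 253.53626915031296 165.6088852244161
crop origin 213 125
```

View pics/hov.png

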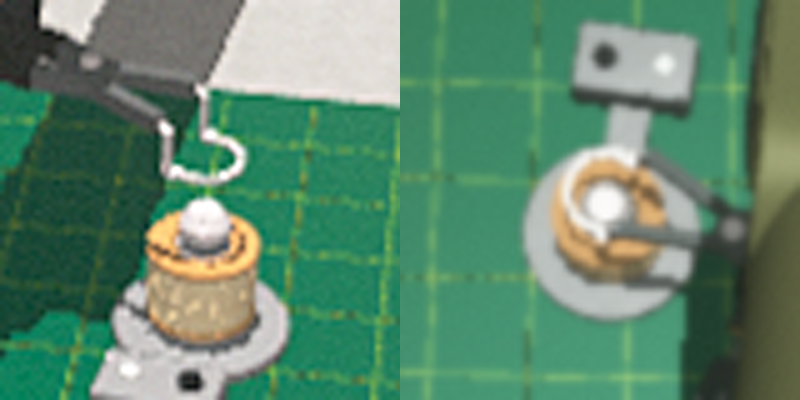

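```bash
cat > rf.py <<'E'
from w import *
from scipy.optimize import least_squares
import sys
def ringfit(n,tag,X0,crop,thr):
    """bright low-saturation pixels -> rays onto plane z, robust circle fit"""
    f=np.load(f'{n}{tag}.npz');im=f['im'].astype(float);K,M=cam(n)
    S=4; u0,v0,u1,v1=crop; sub=cv2.resize(im[v0:v1,u0:u1].astype(np.float32),None,fx=S,fy=S,interpolation=cv2.INTER_CUBIC)
    mn=sub.min(-1); v,u=np.where(mn>thr); w=mn[v,u]-thr; u=(u+.5)/S-.5+u0; v=(v+.5)/S-.5+v0
    ray=np.c_[(u-K[0,2])/K[0,0],-(v-K[1,2])/K[1,1],-np.ones(len(u))]@M[:3,:3].T
    X=(M[:3,3]+ray*((X0[2]-M[2,3])/ray[:,2])[:,None])[:,:2]
    e=np.hypot(*(X-X0[:2]).T); k=(e>.010)&(e<.024); 
    # drop the gap sector (towards the pliers, direction -tool x)
    dirn=-np.array([np.cos(np.radians(68.1)),np.sin(np.radians(68.1))]); k&=((X-X0[:2])@dirn/e<.5)
    X=X[k];w=w[k]
    fun=lambda p:np.sqrt(w/w.max())*(np.hypot(*(X-p[:2]).T)-p[2])
    s=least_squares(fun,[*X0[:2],.0169],loss='soft_l1',f_scale=.001)
    s2=least_squares(lambda p:fun([*p,.0169]),X0[:2],loss='soft_l1',f_scale=.001)
    print(n,len(X),'free',s.x.round(4),'fixed r',s2.x.round(4),'pred',np.round(X0,4))
E
python3 - <<'E'
from rf import *
X0=np.array([.57288,.07903,.1063])
for t in (150,180,205):
    ringfit('scene','2',X0,(285,205,315,229),t)
    ringfit('top','2',X0,(235,145,275,185),t)
# stub tip by same cameras: bright blob centroid at z .0765
for n,c in (('scene',(292,226,311,238)),('top',(246,158,262,173))):
    f=np.load(n+'2.npz');P=f['P'];p=P[c[1]:c[3],c[0]:c[2]].reshape(-1,3);p=p[(p[:,2]>.069)&(p[:,2]<.081)];print(n,'stub top',p.mean(0),p[:,2].max(),len(p))
    p=P[200:230,280:320].reshape(-1,3) if n=='scene' else P[145:185,235:275].reshape(-1,3)
    p=p[(p[:,2]>.095)&(p[:,2]<.112)&(np.hypot(p[:,0]-.5729,p[:,1]-.079)<.03)];print('ring depth pts',len(p),np.median(p,0) if len(p) else '')
E
```

```text
scene 892 free [0.5734 0.0785 0.0187] fixed r [0.5741 0.08  ] pred [0.5729 0.079  0.1063]
top 2025 free [0.5742 0.079  0.0181] fixed r [0.5747 0.0801] pred [0.5729 0.079  0.1063]
scene 687 free [0.5732 0.0785 0.0185] fixed r [0.5738 0.0799] pred [0.5729 0.079  0.1063]
top 1528 free [0.5742 0.0788 0.018 ] fixed r [0.5747 0.0798] pred [0.5729 0.079  0.1063]
scene 476 free [0.5731 0.0786 0.0184] fixed r [0.5735 0.0799] pred [0.5729 0.079  0.1063]
top 1035 free [0.5742 0.0788 0.0178] fixed r [0.5747 0.0796] pred [0.5729 0.079  0.1063]
scene stub top [0.57688057 0.08011755 0.07281295] 0.0774813909403782 43
ring depth pts 51 [0.58561101 0.0809107  0.10476689]
top stub top [0.57323724 0.07991441 0.07495246] 0.08038765461829822 72
ring depth pts 52 [0.58198364 0.08468458 0.10676754]
```

move_arm --steps '[[[0.0004,-0.0012,0.008],0],[[0.0004,-0.0012,0.016],0],[[0.0004,-0.0012,0.022],0],[[0.0004,-0.0012,0.027],0],[[0.0004,-0.0012,0.03],0],[[0.0004,-0.0012,0.03],0],[[0.0004,-0.0012,0.03],0],[[0.0004,-0.0012,0.03],0]]'

```text
time_s: 18.85
tool_pos: [0.5274, -0.0324, 0.0918]
tool_rot: [180.0, -0.0, 68.2]
force: [0.2, -1.0, -0.9]
grip_width: 0.0357
```

```bash
python3 - <<'E'
from rf import *
T,o=pose();ring=(T@np.array([.1215,-.0005,.0156,1]))[:3];print(o['tool_pos'],o['tool_rot'],'ring pred',ring)
out=[]
for n in ('scene','top'):
    im,d=env.read_camera(n);K,M=cam(n);np.savez(n+'3.npz',im=im,d=d,P=cloud(d,K,M))
    p=M[:3,:3].T@(np.array([.5723,.0803,.0765])-M[:3,3]);u=int(K[0,0]*p[0]/-p[2]+K[0,2]);v=int(-K[1,1]*p[1]/-p[2]+K[1,2])
    out.append(cv2.resize(im[v-25:v+25,u-25:u+25],(400,400),interpolation=cv2.INTER_CUBIC))
    for t in (180,205): ringfit(n,'3',ring,(u-20,v-20,u+20,v+20),t)
save('hov3.png',np.hstack(out))
E
```

```text
[ 0.52738605 -0.03239123  0.09183468] [ 1.79970877e+02 -2.14605981e-02  6.82314474e+01] ring pred [0.5719905  0.08063246 0.07627994]
scene 899 free [0.571  0.081  0.0173] fixed r [0.5711 0.0814] pred [0.572  0.0806 0.0763]
scene 689 free [0.5706 0.0811 0.0171] fixed r [0.5707 0.0813] pred [0.572  0.0806 0.0763]
top 1023 free [0.5716 0.0797 0.0186] fixed r [0.5722 0.0814] pred [0.572  0.0806 0.0763]
top 597 free [0.5715 0.0797 0.0186] fixed r [0.572  0.0813] pred [0.572  0.0806 0.0763]
```

View pics/hov3.png

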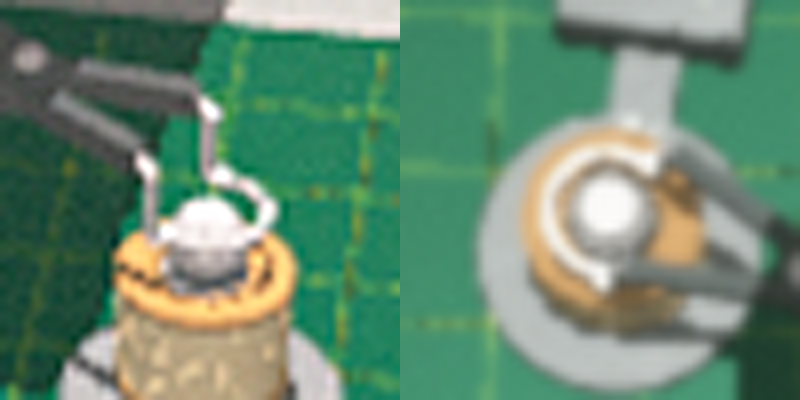

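Both views show the ring around the stub tip and concentric with it: the ring surrounds the dome at about (205, 225) in the left crop and (607, 205) in the right. Next I lower it gently.

move_arm --steps '[[[0,0,0.002],0],[[0,0,0.004],0],[[0,0,0.006],0],[[0,0,0.008],0],[[0,0,0.009],0],[[0,0,0.009],0]]'

```text
time_s: 19.7
tool_pos: [0.5271, -0.0324, 0.0825]
tool_rot: [-180.0, 0.0, 68.2]
force: [-0.1, 0.8, -1.8]
grip_width: 0.0357
```

No contact: the wrist force is still just the weight of the pliers.

move_arm --steps '[[[0,0,0.002],0],[[0,0,0.004],0],[[0,0,0.0055],0],[[0,0,0.007],0],[[0,0,0.0072],0],[[0,0,0.0072],0],[[0,0,0.0072],0],[[0,0,0.0072],0]]'

```text
time_s: 20.7
tool_pos: [0.5272, -0.0324, 0.0754]
tool_rot: [180.0, -0.0, 68.2]
force: [-0.5, -0.1, -1.4]
grip_width: 0.0356
```

```bash
python3 - <<'E'
from rf import *
im,d,P=look('w_fin',[])
T,o=pose();ring=(T@np.array([.1215,-.0005,.0156,1]))[:3];print('ring pred',ring)
Q=(P-T[:3,3])@T[:3,:3]
for x in (-.01,.02,.08,.1):
    s=Q[(abs(Q[...,0]-x)<.005)&(abs(Q[...,1])<.025)&(Q[...,2]>-.03)&(Q[...,2]<0)];print(x,np.median(s[:,2]))
out=[]
for n in ('scene','top'):
    im,d=env.read_camera(n);K,M=cam(n);np.savez(n+'4.npz',im=im,d=d,P=cloud(d,K,M))
    p=M[:3,:3].T@(np.array([.5723,.0803,.0665])-M[:3,3]);u=int(K[0,0]*p[0]/-p[2]+K[0,2]);v=int(-K[1,1]*p[1]/-p[2]+K[1,2])
    out.append(cv2.resize(im[v-25:v+25,u-25:u+25],(400,400),interpolation=cv2.INTER_CUBIC))
    ringfit(n,'4',ring,(u-20,v-20,u+20,v+20),190)
save('fin.png',np.hstack(out))
E
```

```text
tcp [ 0.5272 -0.0324  0.0754] [ 1.7999e+02 -1.0000e-02  6.8230e+01] F [-0.52 -0.13 -1.39] t 20.7 w 0.035614655541010024
ring pred [0.57179516 0.08057615 0.05982628]
-0.01 -0.017456707787764515
0.02 -0.017167240911359502
0.08 -0.014266725427376047
0.1 -0.014147991072813722
scene 764 free [0.5729 0.0802 0.0183] fixed r [0.5732 0.0815] pred [0.5718 0.0806 0.0598]
top 1101 free [0.5705 0.0801 0.0177] fixed r [0.5707 0.0811] pred [0.5718 0.0806 0.0598]
```

View pics/fin.png

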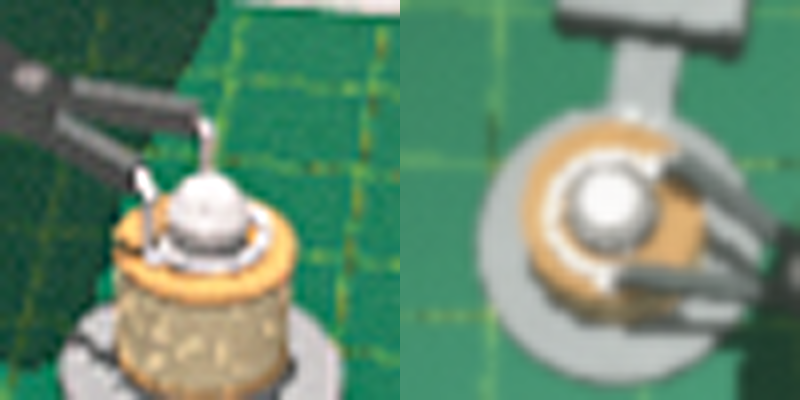

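The ring is around the stub just above the spool, level and with no contact load. I hand in.

```bash
python3 -c "
from cell import env
print(env.sign_off()); o=env.get_obs(); print(o['time_s'],o['tool_pos'],o['force'],o['grip_width'])"
```

```text
the job is handed in; nothing more can be done
None
the job is handed in; nothing more can be done
```

I put the spool on the grey winder's stub and let it go. I then squeezed the pliers and lowered the spread ring over the stub to the groove. The job was handed in at 20.7 s, still holding the pliers squeezed at 35 N; sign-off gives no verdict.

**Last checks**
- **Spool:** its top is about 0.056 m above the table after correcting a 0.8 mm depth bias. It is within about 1 mm of the axis, with a tilt of about 0.007 rad. This was measured before the pliers were picked up; the final picture shows it still seated.
- **Ring:** from the tool pose it is about 0.6 mm from the stub axis and 0.3 mm above mid-groove.
- **Pliers:** level, with the wrist force at about the weight of the pliers only, so no sign of pressing on the spool or winder.
- **Bystanders:** the path stayed clear of the jar, slicker and scriber, but I did not measure them again at the end.

**Disagreements**
- **Ring centre:** circle fits in the scene and top cameras differ from each other by about 2.5 mm. They put the ring 1 to 2 mm off the axis, inside the 6 mm tolerance.
- **Squeeze:** the finger opening reads 35.7 mm, where 38 mm was expected at the stop. I took that as fully squeezed. The joint angle itself could not be read.

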